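# Wind the macro camera down with its removable crank

### The arm

A 6-joint arm with a two-finger parallel gripper is mounted at the origin on the work surface. World frame = base frame: x ahead of the robot, y to its left, z up, the work surface at z = 0. Lengths are in mm, angles in rad, forces in N, time in s.
With the tool pointing down it reaches from about 375 to 900 mm from the base axis. Payload 3.1 kg.
Tool frame: the origin (TCP) lies midway between the tips of the shut fingers; the grasp point (between the pads) lies 19 mm behind it; z points along the fingers, y is the line along which they close (so a half turn about z gives the same grasp; the last joint's range is limited). The gripper opens to 87 mm and grips with 3 to 60 N. Pads are 19 mm wide; open, the fingers measure 117 mm over their backs; the gripper's body (75 mm by 190 mm) begins 51 mm behind the grasp point.
Start: joints at [-1.504, 0.527, 1.433, -0, 1.181, -0.178], TCP at [152.108, -606.185, 222.548] pointing down, gripper open.
Joint ranges: [-3.08, 3.08], [-0.75, 2.2], [0.22, 2.44], [-1.43, 4.57], [0, 2.65], [-2.85, 2.85]. Speed limits (rad/s): [2.79, 2.79, 3.14, 3.14, 3.14, 3.14].

### API

Orientations are given as a rotation vector (axis times angle).
In Python, from rig import bot, optics, ticket gives the robot as it stands (bot), with the cameras (optics) and the job (ticket).
- The arm moves only by the shell command python3 steer.py FILE [FORCE], which reads ROWS from the file FILE. ROWS is a JSON object whose key "ticks" holds a list of rows, 1 to 8 of them, each of 7 numbers: dx, dy, dz in parts of the range, where 1.0 means 500 mm, then a rotation vector rx, ry, rz in fractions of the full range, 1 being 60 degrees, then the finger opening in mm; each row shifts and turns the commanded pose from where the row before left it, along the tool's axes as they then stand; what a row does not reach is not made up. A row lasts 1/12 s, in which the tool goes at most 41.7 mm and 0.125 rad, less where a joint would pass 70% of its speed; a pose out of reach is approached as far as the arm can. The fingers move at their own pace and stop on an object; FORCE is the grip in N (left out, the last holds). Time passes only in rows, so rows that do not move let the fingers close. It prints the time, the measured TCP pose, the force, the opening and the grip force at its end. No shift or turn number may pass 1 either way. Input that does not fit is refused with a message, and nothing moves.
- bot.get_obs(): the state, without advancing time (a new reading comes with each control period).
- optics.snapshot(name): name is "side" or "top"; returns a dict with "color" (384x512x3 uint8, red, green, blue), "intrinsics" (3x3 intrinsics, pixels), "R" (3x3) and "t" (3): a world point X has camera coordinates R X + t. Camera axes: x right, y down, z forward; pixel columns grow to the right and rows downward; lengths in mm; the calibration is good to about 2 mm. A picture is of the moment at which its call begins. There is no depth.
- ticket.hand_in(): hands the job in; it is judged then, once.
The state is a dict: "clock": time; "q": joint angles; "qvel": joint speeds; "joint_torque": joint torques, N m; "ee_pos": TCP position; "eef_rot": TCP orientation; "force": force on the tool from outside, world axes, zero at the start; "ft_torque": the same for the moment, N m; "grip_width": finger opening in mm; "grasp_force": force on a finger pad.
Only numpy, scipy, OpenCV 4.12 (cv2) and the standard library are available. Lean on these libraries where they do the work, as an engineer would, in place of code of your own. Each camera call takes 0.05 s, during which the arm holds its last target. There are 200 camera calls.

### The job

Fit the loose crank onto the square end on top of the camera stand's lead screw and wind the camera head all the way down onto its stops (anticlockwise, seen from above). Then lift the crank off and set it back flat on the rubber mat, without dropping it, so that nobody can knock the setting. Keep off the camera head itself and leave the other things lying where they are.

Things in the scene. Friction and masses are not known exactly. Their poses are not given: they have to be found in the camera images.
- crank: Loose bright-steel balanced crank, about 0.43 kg, 135 mm long, lying flat on the mat, handle up. Origin: centre of the hub's underside, on the turning axis; x along the arm to the handle, z up. Arm: flat bar 22 mm wide, z 0 to 10 mm, to x = 83 mm. Counterweight: cylinder 32 mm diameter, 24 mm high, at x = -36 mm. Centre of mass within 8 mm of the turning axis.
- hub (a point): Centre of the crank's hub top, 38 mm above its underside, on the turning axis; axes as the crank's. The hub is a block 34 x 34 mm, 38 mm high, sides along x and y, best gripped across y (the fingers pass beside the arm). In its underside is the square socket: 18 mm across flats, sides along x and y, 27 mm deep.
- grip (a point): Middle of the crank's upright black handle grip: 40 mm above the crank's underside, at x = 70 mm of the crank. The grip is a sleeve 25 mm in diameter, from 13 to 66 mm above the underside, that spins freely about its own upright axis.
- stand: Camera stand, fixed to the bench. Origin: on the bench, on the upright lead screw's axis; z up. White base plate 200 x 150 mm from x = -150 to 50 mm. Screw and two guide rods stand between bearing blocks (110 mm along y, 56 mm along x; the upper one's top at 215 mm). The camera hangs in front, at -x. Nothing but the screw's end rises above 217 mm: the crank can turn in its full circle.
- seat (a point): On the screw's axis, at the top face of its round collar (40 mm diameter), 223 mm above the bench. From here the square end rises: 16 mm across flats, 24 mm long, the last 4 mm tapered to 10 mm. Its x and y axes are square to the flats and turn with the screw. A crank fully home has its underside on this face; it fits in any of four quarter turns, with about 0.12 rad of play.
- lead_screw (a joint): Angle of the screw (rad), growing anticlockwise seen from above: 0 = camera head at the top, 7.85 (1.25 turns) = down on its stops, a hard end stop. 20 mm of camera travel per turn. It turns with about 0.06 N m (below 1.5 N at the crank's handle) and stays where it is left. It starts 0.9 to 1.2 turns short of the stop.
- camera_head: Grey carriage (100 mm along y, 48 mm high) on the guide rods, with a black camera and ring light in front at x = -85 mm. Origin: on the screw's axis, at bench height when the head is at the top, 25 mm lower when it is down on the two stop collars. Only the screw moves it; the robot must not push it.
- mat: Dark grey rubber mat, 220 mm (x) by 200 mm (y), 4 mm thick, fixed to the bench. Origin: centre of its underside. The crank starts on its -y half.
- specimen: Mounted specimen, black disc 30 mm diameter, 20 mm high, under the lens. Origin at its underside. Leave.
- oct_ring: Eight-sided steel ring, 72 mm across, 22 mm high, on the mat's +y half. Origin at its underside. Leave.
- holder: H-shaped dark steel holder, 56 x 44 mm, 18 mm high, on the mat's +y half. Origin at its underside. Leave.
- bottle: Brown bottle, 48 mm diameter, 115 mm high, behind. Origin at its underside. Leave.
- jar: White jar, 64 mm diameter, 75 mm high. Origin at its underside. Leave.
- mouse: Black computer mouse, 110 x 60 mm, 30 mm high. Origin at its underside. Leave.
- caliper: Caliper, 230 mm long, lying flat. Origin at its underside. Leave.

How it is judged:
By the outcome, as a careful person would: the job done as asked, in the order asked, and still so for the second after the job is handed in, with the robot touching nothing.
It also fails if it takes over 72 s, if anything falls off the work surface, if the arm or the gripper's body presses on something with over 40 N, if the wrist force passes 120 N, or if a joint passes its speed limit or range.

## Working session

There is one attempt and no reset: what is moved stays moved. The work goes in short steps, Python scripts to look and compute and a shell command to move; the robot and the scene stay as the last step left them, time stands still between calls to the robot, and variables do not carry over. Pictures are saved under pics/ and viewed, at most 10 in all, crops included, and the job is handed in when it is done.

```bash
ls; mkdir -p pics
python3 - <<'E'
from rig import bot, optics, ticket
import cv2,json
for n in("top","side"):
    s=optics.snapshot(n); cv2.imwrite(f"pics/{n}0.png",cv2.resize(s["color"][:,:,::-1],(800,600),interpolation=cv2.INTER_CUBIC))
    print(n,s["intrinsics"],s["R"],s["t"])
o=bot.get_obs();print(o)
E
```

```text
pics
rig.py
steer.py
top [[361.75954406   0.         252.64352306]
 [  0.         361.75954406 183.96254982]
 [  0.           0.           1.        ]] [[ 7.14515350e-03 -9.99974400e-01 -3.82200732e-04]
 [-9.98023894e-01 -7.10735419e-03 -6.24323047e-02]
 [ 6.24279900e-02  8.27533863e-04 -9.98049128e-01]] [  10.16065881  564.47914339 1272.5453535 ]
side [[443.60335442   0.         258.15396323]
 [  0.         443.60335442 193.29983283]
 [  0.           0.           1.        ]] [[-0.96193061 -0.2727752  -0.01682818]
 [-0.18720948  0.70254314 -0.68657538]
 [ 0.19910326 -0.65728748 -0.72686386]] [ 533.99748438  185.65321542 1355.15140066]
{'clock': 0.1, 'q': array([-1.50347608e+00,  5.28384390e-01,  1.43373950e+00, -2.39113832e-05,
        1.18137125e+00, -1.78443676e-01]), 'qvel': array([ 0.00028962, -0.00233409, -0.00334641,  0.00035538,  0.00093088,
        0.00145556]), 'joint_torque': array([ 3.82627659e-04, -4.40983987e+01, -1.77151448e+01,  6.35401905e-02,
        5.34087536e-02, -3.86658292e-05]), 'ee_pos': array([ 152.07361059, -605.56352336,  221.67362295]), 'eef_rot': array([-3.11601530e+00, -3.84855442e-01, -1.31196070e-04]), 'force': array([0.56199561, 0.22257264, 0.14650933]), 'ft_torque': array([ 0.00224242,  0.00495369, -0.03647477]), 'grasp_force': 0.0, 'grip_width': 86.55902554874628}
```

View pics/top0.png

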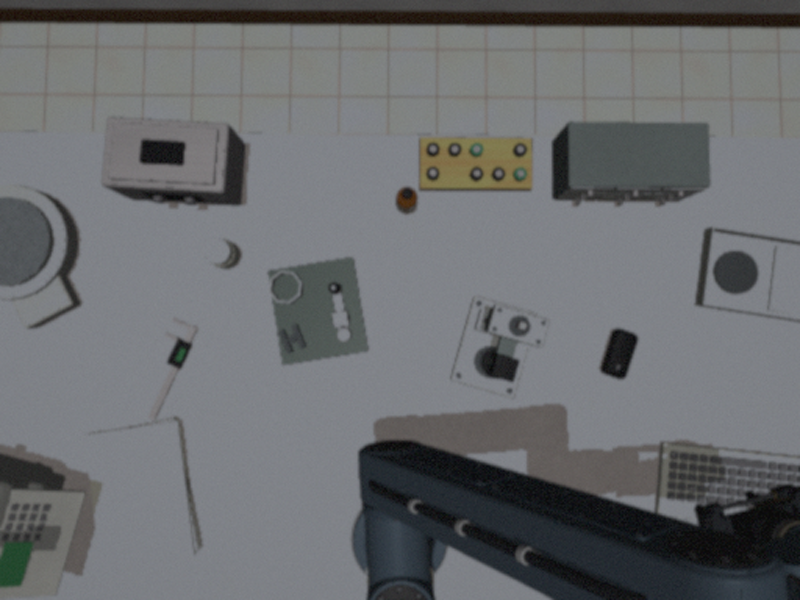

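View pics/side0.png

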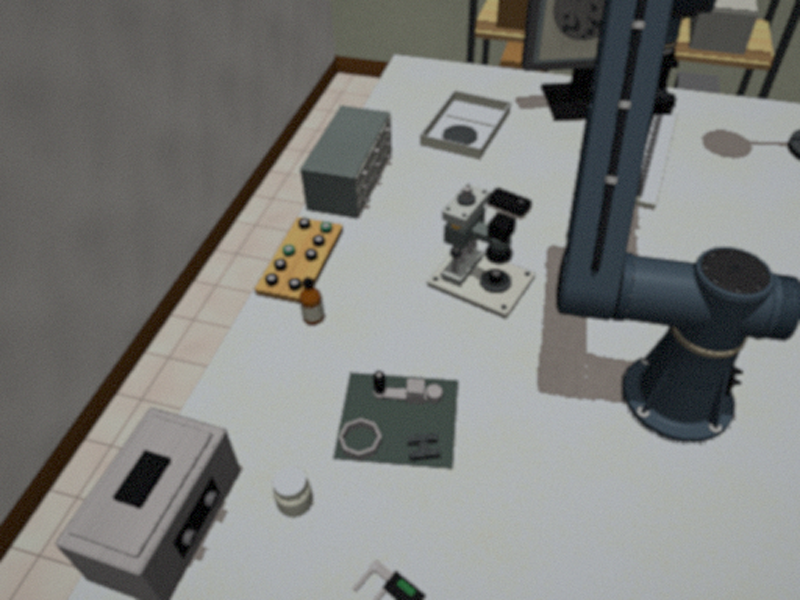

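The top view shows the crank on the mat with its handle at (335,288), hub at (338,312) and counterweight at (343,335). The screw end is at (520,325). In the side view the crank is at (380–435, 385) and the screw top at (466,195). I'll zoom in on averaged crops.

Run:
```python
from rig import bot, optics, ticket
import cv2,numpy as np,pickle
tiles=[];S={}
for n,c in(("top",[(217,198),(333,208)]),("side",[(261,246),(298,127)])):
    L=[optics.snapshot(n) for _ in range(6)]; s=L[0]
    im=np.mean([l["color"].astype(float) for l in L],0); s["color"]=im; S[n]=s
    row=[]
    for u,v in c:
        t=im[v-24:v+24,u-32:u+32]; t=np.clip((t-t.min())/(t.max()-t.min())*255,0,255)
        row.append(cv2.resize(t[:,:,::-1].astype(np.uint8),(400,300),interpolation=cv2.INTER_CUBIC)); print(n,"crop origin",u-32,v-24,"scale 6.25")
    tiles.append(np.hstack(row))
cv2.imwrite("pics/crops.png",np.vstack(tiles)); pickle.dump(S,open("s0.pkl","wb"))
```

```text
top crop origin 185 174 scale 6.25
top crop origin 301 184 scale 6.25
side crop origin 229 222 scale 6.25
side crop origin 266 103 scale 6.25
```

View pics/crops.png

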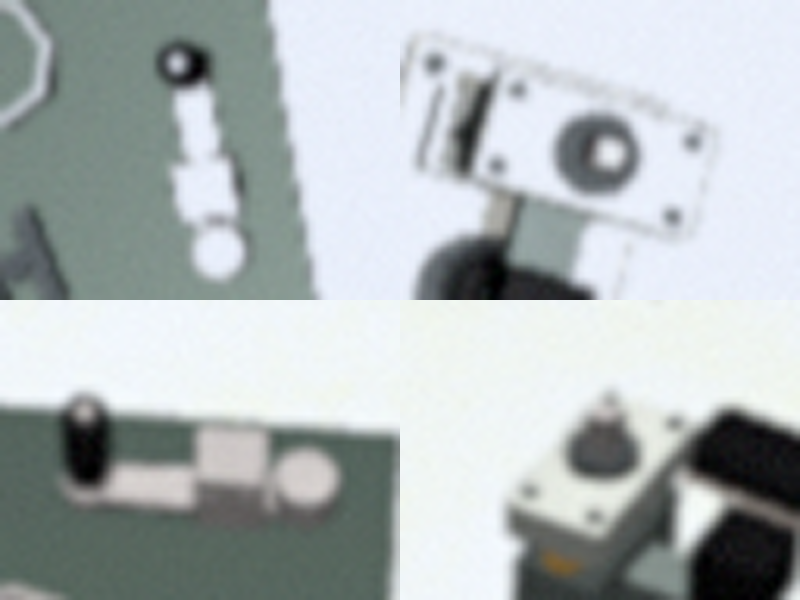

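The crops show these crank points:
- **Top view:** pin top (178,62), hub top centre about (205,191), counterweight (219,251).
- **Side view:** pin (86,112), hub top (233,156), counterweight (306,177).

For the stand, the four block screws and the collar are clear in both views. Next is a least-squares pose fit.

```bash
cat > cam.py <<'E'
import numpy as np,pickle
from scipy.optimize import least_squares
S=pickle.load(open("s0.pkl","rb"))
def proj(n,X):
    s=S[n];c=np.asarray(X,float)@s["R"].T+s["t"];p=c@s["intrinsics"].T;return p[:,:2]/p[:,2:]
def px(o,pts): return (np.asarray(pts,float)+.5)/6.25-.5+np.asarray(o)
def place(p,P):
    c,s=np.cos(p[2]),np.sin(p[2]);P=np.asarray(P,float);return np.c_[p[0]+c*P[:,0]-s*P[:,1],p[1]+s*P[:,0]+c*P[:,1],P[:,2]]
E
python3 - <<'E'
from cam import *
h=17
K=[(70,0,70),(-36,0,28),(h,h,42),(h,-h,42),(-h,-h,42),(-h,h,42)]
T=px((185,174),[(178,62),(219,251),(173,165),(229,158),(238,217),(182,224)])
D=px((229,222),[(86,112),(306,177),(233,156)])
KD=[K[0],K[1],(0,0,42)]
f=lambda p:np.r_[(proj("top",place(p,K))-T).ravel(),(proj("side",place(p,KD))-D).ravel()]
r=least_squares(f,[600,120,0]);print("crank",r.x,"\n",r.fun.reshape(-1,2).round(2))
Tb=px((301,184),[(118,90),(293,143),(272,217),(97,165),(198,153.5)])
Db=px((266,103),[(211,100),(273,124),(130,191),(195,216)])
def fs(p):
    a,b=p[3:5]; k=np.array([(a,b,216),(a,-b,216),(-a,-b,216),(-a,b,216),(0,0,223)])
    t=proj("top",place(p,k))-Tb
    d=proj("side",place(p,k[[1,2,0,3]]))-Db
    return np.r_[t.ravel(),d.ravel()]
r=least_squares(fs,[580,-150,-.2,20,45]);print("stand",r.x,"\n",r.fun.reshape(-1,2).round(2))
E
```

```text
crank [4.92038761e+02 1.36162985e+02 1.83465032e-01] 
 [[ 0.19  0.26]
 [ 0.01  0.36]
 [-0.37  0.06]
 [ 0.27 -0.53]
 [ 0.49 -0.36]
 [-0.17  0.24]
 [-0.11 -0.02]
 [ 0.11  0.31]
 [-0.11  0.12]]
stand [ 4.80860327e+02 -2.25229684e+02 -2.81527275e-01  1.87280502e+01
  4.37150601e+01] 
 [[ 0.36  0.05]
 [ 0.35 -0.14]
 [ 0.35  0.02]
 [ 0.31  0.01]
 [ 0.36  0.03]
 [-0.11  0.95]
 [ 0.02  0.67]
 [-0.12  0.74]
 [-0.24  0.57]]
```

```bash
cat > go.py <<'E'
# usage: go.py x y z psi : remaining displacement in the tool's present axes, and turn about tool z
import sys,numpy as np
from rig import bot, optics, ticket
from scipy.spatial.transform import Rotation as Ro
o=bot.get_obs();R=Ro.from_rotvec(o["eef_rot"]);M=R.as_matrix();a=[float(v) for v in sys.argv[1:]]
psi=np.arctan2(M[1,0],M[0,0]);print("t",o["clock"],"pos",o["ee_pos"].round(1),"psi",psi.round(3),"tilt",M[:2,2].round(4),"q",o["q"].round(2),"F",o["force"].round(1),"w",round(o["grip_width"],1))
if a:
    T=Ro.from_euler("z",a[3])*Ro.from_euler("x",np.pi)
    print("tool delta",(M.T@(np.array(a[:3])-o["ee_pos"])).round(1),"rot",(R.inv()*T).as_rotvec().round(3))
E
python3 go.py 492 136 340 0.183
```

```text
t 0.7 pos [ 152.1 -606.2  222.6] psi 0.246 tilt [ 0.     -0.0001] q [-1.5   0.53  1.43  0.    1.18 -0.18] F [0.2 0.1 0.4] w 87.2
tool delta [ 510.3 -637.2 -117.4] rot [0.    0.    0.063]
```

Units first: shifts go in shares of 500 mm and turns go in shares of 60 degrees. So 33 mm / 500 = 0.066, -20 mm / 500 = -0.04.

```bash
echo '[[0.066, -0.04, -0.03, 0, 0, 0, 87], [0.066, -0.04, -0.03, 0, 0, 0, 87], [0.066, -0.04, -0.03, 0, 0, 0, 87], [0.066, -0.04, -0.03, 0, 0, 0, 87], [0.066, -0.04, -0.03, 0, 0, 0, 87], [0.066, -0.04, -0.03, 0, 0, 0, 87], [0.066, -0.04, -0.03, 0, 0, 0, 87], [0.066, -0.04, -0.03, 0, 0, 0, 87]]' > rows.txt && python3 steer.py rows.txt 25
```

```text
refused: ROWS must be an object with the rows under "ticks". Nothing was moved.
```

Wrong form. The message asks for an object with the rows under "ticks", so I'll send the same numbers that way.

```bash
echo '{"ticks":[[0.066, -0.04, -0.03, 0, 0, 0, 87], [0.066, -0.04, -0.03, 0, 0, 0, 87], [0.066, -0.04, -0.03, 0, 0, 0, 87], [0.066, -0.04, -0.03, 0, 0, 0, 87], [0.066, -0.04, -0.03, 0, 0, 0, 87], [0.066, -0.04, -0.03, 0, 0, 0, 87], [0.066, -0.04, -0.03, 0, 0, 0, 87], [0.066, -0.04, -0.03, 0, 0, 0, 87]]}' > rows.txt && python3 steer.py rows.txt 25; python3 go.py 492 136 340 0.183
```

```text
clock: 1.37
ee_pos: [370.2, -385.1, 343.5]
eef_rot: [3.118, 0.385, 0.0]
force: [0.5, -0.0, -0.4]
grip_width: 87.1
grasp_force: 0.0
t 1.3667 pos [ 370.2 -385.1  343.5] psi 0.246 tilt [ 0.0003 -0.0003] q [-1.01  0.28  1.49  0.    1.37  0.31] F [ 0.5 -0.  -0.4] w 87.1
tool delta [ 244.8 -475.9    3.4] rot [ 0.    -0.     0.063]
```

To row units: -35 mm / 500 = -0.07, 18 mm / 500 = 0.036.

```bash
echo '{"ticks":[[0.036, -0.07, 0, 0, 0, 0, 60], [0.036, -0.07, 0, 0, 0, 0, 60], [0.036, -0.07, 0, 0, 0, 0, 60], [0.036, -0.07, 0, 0, 0, 0, 60], [0.036, -0.07, 0, 0, 0, 0, 60], [0.036, -0.07, 0, 0, 0, 0, 60], [0.036, -0.07, 0, 0, 0, 0, 60], [0.036, -0.07, 0, 0, 0, 0, 60]]}' > rows.txt && python3 steer.py rows.txt; echo '{"ticks":[[0.036, -0.07, 0, 0, 0, 0, 60], [0.036, -0.07, 0, 0, 0, 0, 60], [0.036, -0.07, 0, 0, 0, 0, 60], [0.036, -0.07, 0, 0, 0, 0, 60], [0.036, -0.07, 0, 0, 0, 0, 60], [0.02, -0.04, 0, 0, 0, 0.0602, 60], [0, 0, 0, 0, 0, 0, 60]]}' > rows.txt && python3 steer.py rows.txt; python3 go.py 492 136.2 80 0.183
```

```text
clock: 2.03
ee_pos: [440.8, -78.2, 342.9]
eef_rot: [3.118, 0.385, 0.001]
force: [-1.3, 0.3, -0.0]
grip_width: 60.4
grasp_force: 0.0
clock: 2.62
ee_pos: [490.8, 137.5, 342.6]
eef_rot: [-3.126, -0.292, -0.002]
force: [0.3, -0.5, -0.5]
grip_width: 60.0
grasp_force: 0.0
t 2.6167 pos [490.8 137.5 342.6] psi 0.186 tilt [0.0012 0.0021] q [0.05 0.24 1.55 0.   1.35 1.44] F [ 0.3 -0.5 -0.5] w 60.0
tool delta [  0.5   2.  262.6] rot [-0.002 -0.002  0.003]
```

To row units: 40 mm / 500 = 0.08, 38 mm / 500 = 0.076.

```bash
echo '{"ticks":[[0.001, 0.004, 0.076, 0, 0, 0, 60], [0, 0, 0.08, 0, 0, 0, 60], [0, 0, 0.08, 0, 0, 0, 60], [0, 0, 0.08, 0, 0, 0, 60], [0, 0, 0.08, 0, 0, 0, 60], [0, 0, 0.08, 0, 0, 0, 60], [0, 0, 0, 0, 0, 0, 60]]}' > rows.txt && python3 steer.py rows.txt; python3 go.py 492 136.2 13 0.183
python3 - <<'E'
from rig import bot, optics, ticket
import cv2,numpy as np
a=optics.snapshot("top")["color"][165:225,180:260];b=optics.snapshot("side")["color"][200:275,215:315]
cv2.imwrite("pics/pre.png",np.hstack([cv2.resize(i,(400,300),interpolation=cv2.INTER_CUBIC)for i in(a,b)])[:,:,::-1])
E
```

```text
clock: 3.2
ee_pos: [485.2, 130.1, 97.1]
eef_rot: [-3.128, -0.286, 0.028]
force: [-1.1, -0.6, -0.4]
grip_width: 60.0
grasp_force: 0.0
t 3.2 pos [485.2 130.1  97.1] psi 0.182 tilt [-0.018  -0.0011] q [ 0.04  0.57  1.84 -0.    0.75  1.43] F [-1.1 -0.6 -0.4] w 60.0
tool delta [ 9.3 -4.5 84. ] rot [-0.002  0.018 -0.001]
```

View pics/pre.png

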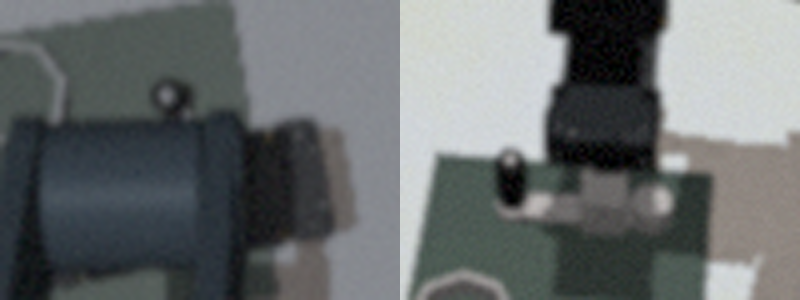

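The side view shows the gripper directly above the hub with the handle clear to the left. I'll correct the small tilt and offset, then descend more slowly.

To row units: 25 mm / 500 = 0.05, 16 mm / 500 = 0.032, 0.018 rad / 1.0472 = 0.0172.

```bash
echo '{"ticks":[[0.0186, -0.009, 0.016, -0.0019, 0.0172, 0, 60], [0, 0, 0.05, 0, 0, 0, 60], [0, 0, 0.05, 0, 0, 0, 60], [0, 0, 0.032, 0, 0, 0, 60], [0, 0, 0, 0, 0, 0, 60]]}' > rows.txt && python3 steer.py rows.txt; python3 go.py 492 136.2 13 0.183
```

```text
clock: 3.72
ee_pos: [501.9, 137.4, 31.8]
eef_rot: [3.128, 0.287, 0.032]
force: [0.5, 0.8, -0.3]
grip_width: 59.7
grasp_force: 0.0
t 3.7167 pos [501.9 137.4  31.8] psi 0.183 tilt [0.0202 0.0013] q [0.05 0.7  1.85 0.   0.58 1.44] F [ 0.5  0.8 -0.3] w 59.7
tool delta [-10.4  -0.6  18.6] rot [ 0.002 -0.02  -0.   ]
```

```bash
echo '{"ticks":[[0, 0, 0, 0, 0, 0, 60], [0, 0, 0, 0, 0, 0, 60], [0, 0, 0, 0, 0, 0, 60]]}' > rows.txt && python3 steer.py rows.txt | head -2; python3 go.py 492 136.2 13 0.183
```

```text
clock: 3.97
ee_pos: [502.7, 137.7, 33.1]
t 3.9667 pos [502.7 137.7  33.1] psi 0.183 tilt [0.0232 0.0016] q [0.05 0.69 1.85 0.   0.57 1.44] F [-0.3 -0.8  0.9] w 60.0
tool delta [-11.2  -0.5  19.8] rot [ 0.003 -0.023 -0.   ]
```

To row units: -11.2 mm / 500 = -0.0224, 10 mm / 500 = 0.02, -0.023 rad / 1.0472 = -0.022.

```bash
echo '{"ticks":[[-0.0224, -0.001, 0, 0.0029, -0.022, 0, 60], [0, 0, 0.02, 0, 0, 0, 60], [0, 0, 0.018, 0, 0, 0, 60], [0, 0, 0, 0, 0, 0, 60], [0, 0, 0, 0, 0, 0, 60], [0, 0, 0, 0, 0, 0, 60]]}' > rows.txt && python3 steer.py rows.txt | head -2; python3 go.py 492 136.2 13 0.183
```

```text
clock: 4.47
ee_pos: [489.3, 136.1, 10.9]
t 4.4667 pos [489.3 136.1  10.9] psi 0.183 tilt [-0.006   0.0001] q [0.05 0.73 1.87 0.   0.55 1.44] F [ 0.1 -0.5 -0.5] w 59.9
tool delta [ 2.6  0.4 -2.2] rot [-0.001  0.006 -0.   ]
```

To row units: 2.6 mm / 500 = 0.0052, -2 mm / 500 = -0.004, 0.006 rad / 1.0472 = 0.0057.

```bash
echo '{"ticks":[[0.0052, 0.0008, -0.004, 0, 0.0057, 0, 60], [0, 0, 0, 0, 0, 0, 60], [0, 0, 0, 0, 0, 0, 60], [0, 0, 0, 0, 0, 0, 60]]}' > rows.txt && python3 steer.py rows.txt | head -2; python3 go.py 492 136.2 13 0.183; echo '{"ticks":[[0, 0, 0, 0, 0, 0, 30], [0, 0, 0, 0, 0, 0, 30], [0, 0, 0, 0, 0, 0, 30], [0, 0, 0, 0, 0, 0, 30], [0, 0, 0, 0, 0, 0, 30], [0, 0, 0, 0, 0, 0, 30]]}' > rows.txt && python3 steer.py rows.txt 40;python3 go.py 492 136.2 13 0.183
```

```text
clock: 4.8
ee_pos: [492.4, 136.2, 13.6]
t 4.8 pos [492.4 136.2  13.6] psi 0.183 tilt [0.0014 0.0012] q [0.05 0.73 1.87 0.   0.55 1.44] F [-0.4 -0.9  0.2] w 59.5
tool delta [-0.4 -0.1  0.6] rot [-0.001 -0.002 -0.   ]
clock: 5.3
ee_pos: [492.1, 136.3, 13.3]
eef_rot: [-3.127, -0.287, -0.001]
force: [-0.4, 0.2, 0.3]
grip_width: 33.9
grasp_force: 40.0
t 5.3 pos [492.1 136.3  13.3] psi 0.183 tilt [0.0007 0.0013] q [0.05 0.73 1.87 0.   0.55 1.44] F [-0.4  0.2  0.3] w 33.9
tool delta [-0.1  0.1  0.3] rot [-0.001 -0.001 -0.   ]
```

To row units: -40 mm / 500 = -0.08, -30 mm / 500 = -0.06.

```bash
echo '{"ticks":[[0, 0, -0.04, 0, 0, 0, 30], [0, 0, -0.08, 0, 0, 0, 30], [0, 0, -0.08, 0, 0, 0, 30], [0, 0, -0.08, 0, 0, 0, 30], [0, 0, -0.08, 0, 0, 0, 30], [0, 0, -0.08, 0, 0, 0, 30], [0, 0, -0.08, 0, 0, 0, 30], [0, 0, -0.06, 0, 0, 0, 30]]}' > rows.txt && python3 steer.py rows.txt
python3 - <<'E'
from cam import *
import cv2
C=S["top"]["color"].mean(2)
u,v=proj("top",[[480.9,-225.2,235]])[0].astype(int); print(u,v)
print(C[v-6:v+7,u-6:u+8].round().astype(int))
x0,y0=u-7,v-7; crop=C[y0:y0+15,x0:x0+15]
# subpixel render: flat levels for top face, 4 tapers, above dark collar; linear lsq in levels, scan angle
best=[]
k=12
def mask(P):
    m=np.zeros((15*k,15*k),np.uint8);q=((proj("top",P)-[x0,y0]+.5)*k).round().astype(np.int32)
    cv2.fillConvexPoly(m,cv2.convexHull(q),1);return m
def sq(h,z,a,c):
    t=a+np.pi/4+np.arange(4)*np.pi/2;return np.c_[c[0]+h*2**.5*np.cos(t),c[1]+h*2**.5*np.sin(t),np.full(4,z)]
t=np.linspace(0,2*np.pi,40)
for a in np.arange(0,np.pi/2,.0785):
  b=(1e9,)
  for dx in np.arange(-2,2.1,.5):
   for dy in np.arange(-2,2.1,.5):
    c=(480.9+dx,-225.2+dy)
    lo,md,to=sq(8,223,a,c),sq(8,243,a,c),sq(5,247,a,c)
    col=mask(np.c_[c[0]+20*np.cos(t),c[1]+20*np.sin(t),np.full(40,223)])
    F=[mask(np.r_[lo[[i,(i+1)%4]],md[[i,(i+1)%4]]]) for i in range(4)]
    G=[mask(np.r_[md[[i,(i+1)%4]],to[[i,(i+1)%4]]]) for i in range(4)]
    L=np.zeros_like(col);L[col>0]=1
    body=mask(np.r_[lo,md]);L[body>0]=2
    for i in range(4): L[G[i]>0]=3+i
    L[mask(to)>0]=7
    A=np.stack([cv2.resize(cv2.GaussianBlur((L==j).astype(np.float32),(0,0),.55*k),(15,15),interpolation=cv2.INTER_AREA).ravel() for j in range(8)],1)
    w=((np.hypot(*np.mgrid[-7:8,-7:8]))<5.5).ravel()
    s,_,_,_=np.linalg.lstsq(A[w],crop.ravel()[w],rcond=1e-3);e=((A[w]@s-crop.ravel()[w])**2).mean()
    if e<b[0]: b=(e,dx,dy,s.round())
  print(round(a,2),round(b[0],1),b[1:3],b[3])
E
```

```text
clock: 5.97
ee_pos: [491.5, 135.9, 305.9]
eef_rot: [-3.127, -0.287, -0.004]
force: [1.6, 1.2, -5.0]
grip_width: 34.2
grasp_force: 40.0
333 208
[[126 116 108 101  90  91  92  93 103 113 122 128 128 125]
 [111  92  79  73  68  68  69  70  77  90 108 125 130 131]
 [ 89  71  64  62  59  58  62  62  65  70  89 117 129 132]
 [ 74  64  63  58  53  60  70  72  67  65  76 107 125 132]
 [ 67  65  61  53  50  73  96 102  94  81  71  91 119 131]
 [ 65  65  59  51  55  86 115 124 118 103  78  80 111 128]
 [ 66  63  59  50  60  92 120 129 126 111  80  77 105 126]
 [ 65  63  58  53  66  94 116 125 122 101  76  76 104 126]
 [ 65  63  60  57  64  80  96 104 103  83  68  79 112 127]
 [ 73  65  64  60  60  65  70  73  76  67  68  90 119 130]
 [ 91  73  66  62  63  61  62  60  61  66  83 107 125 131]
 [111  88  73  66  66  64  66  67  68  83 105 124 130 132]
 [126 109  95  82  78  79  80  85  90 107 123 130 132 131]]
0.0 12.4 (np.float64(0.5), np.float64(0.5)) [335.  63.  43.  84.  83.  87.  79. 130.]
0.08 14.1 (np.float64(0.5), np.float64(0.5)) [334.  63.  43.  85.  83.  85.  81. 130.]
0.16 16.7 (np.fl
[... 929 characters left out ...]
  80. 129.]
1.02 10.9 (np.float64(0.0), np.float64(1.0)) [217.  64.  43.  80.  86. 101.  80. 129.]
1.1 8.3 (np.float64(0.0), np.float64(1.0)) [217.  64.  42.  81.  88.  97.  79. 129.]
1.18 6.6 (np.float64(0.5), np.float64(0.5)) [322.  63.  41.  92.  85.  82.  85. 129.]
1.26 5.8 (np.float64(0.5), np.float64(0.5)) [322.  63.  40.  91.  84.  81.  86. 130.]
1.33 6.0 (np.float64(0.5), np.float64(0.5)) [326.  63.  41.  90.  84.  80.  85. 130.]
1.41 7.2 (np.float64(0.5), np.float64(0.5)) [329.  63.  41.  87.  85.  80.  86. 130.]
1.49 9.3 (np.float64(0.5), np.float64(0.5)) [333.  63.  41.  84.  85.  81.  85. 130.]
1.57 12.5 (np.float64(0.5), np.float64(0.5)) [335.  63.  43.  83.  87.  80.  84. 130.]
```

The stud fit has a clear minimum: its flats lie at 1.28 rad (≡ −0.29), and the axis is near (481.3, −224.7). I'll carry the crank there.

To row units: 35 mm / 500 = 0.07, 20 mm / 500 = 0.04.

```bash
echo '{"ticks":[[-0.016, 0.04, 0, 0, 0, 0, 30], [-0.016, 0.07, 0, 0, 0, 0, 30], [-0.016, 0.07, 0, 0, 0, 0, 30], [-0.016, 0.07, 0, 0, 0, 0, 30], [-0.016, 0.07, 0, 0, 0, 0, 30], [-0.016, 0.07, 0, 0, 0, 0, 30], [-0.016, 0.07, 0, 0, 0, 0, 30], [-0.016, 0.07, 0, 0, 0, 0, 30]]}' > rows.txt && python3 steer.py rows.txt|head -2; echo '{"ticks":[[-0.016, 0.07, 0, 0, 0, 0, 30], [-0.008, 0.06, 0, 0, 0, 0, 30], [0, 0.04, 0, 0, 0, 0, 30], [0, 0, 0, 0, 0, 0.0955, 30], [0, 0, 0, 0, 0, 0.1146, 30], [0, 0, 0, 0, 0, 0.1146, 30], [0, 0, 0, 0, 0, 0.1146, 30], [0, 0, 0, 0, 0, 0, 30]]}' > rows.txt && python3 steer.py rows.txt; echo '{"ticks":[[0, 0, 0, 0, 0, 0, 30], [0, 0, 0, 0, 0, 0, 30], [0, 0, 0, 0, 0, 0, 30]]}' > rows.txt && python3 steer.py rows.txt|head -1; python3 go.py 481.3 -224.7 275 -0.29
```

```text
clock: 6.63
ee_pos: [475.5, -137.4, 301.8]
clock: 7.3
ee_pos: [479.6, -221.5, 301.4]
eef_rot: [-3.108, 0.437, 0.004]
force: [0.1, 0.0, -4.4]
grip_width: 33.6
grasp_force: 40.0
clock: 7.55
t 7.55 pos [ 480.5 -221.8  302.5] psi -0.275 tilt [-0.      0.0017] q [-0.64  0.31  1.57  0.    1.27  1.2 ] F [ 0.4  0.2 -4.9] w 33.6
tool delta [ 1.5  2.6 27.5] rot [-0.002  0.001  0.015]
```

To row units: 15 mm / 500 = 0.03, 10 mm / 500 = 0.02, 0.015 rad / 1.0472 = 0.0143.

```bash
echo '{"ticks":[[0.003, 0.0052, 0.03, 0, 0, 0.0143, 30], [0, 0, 0.03, 0, 0, 0, 30], [0, 0, 0.02, 0, 0, 0, 30], [0, 0, 0, 0, 0, 0, 30], [0, 0, 0, 0, 0, 0, 30], [0, 0, 0, 0, 0, 0, 30]]}' > rows.txt && python3 steer.py rows.txt|head -2; python3 go.py 481.3 -224.7 232.3 -0.29;python3 - <<'E'
from rig import bot, optics, ticket
import cv2,numpy as np
a=optics.snapshot("top")["color"][175:235,300:380];b=np.mean([optics.snapshot("side")["color"].astype(float) for _ in range(4)],0)[85:145,255:335].astype(np.uint8)
cv2.imwrite("pics/fit1.png",np.hstack([cv2.resize(i,(400,300),interpolation=cv2.INTER_CUBIC)for i in(a,b)])[:,:,::-1])
E
```

```text
clock: 8.05
ee_pos: [482.1, -225.3, 263.5]
t 8.05 pos [ 482.1 -225.3  263.5] psi -0.292 tilt [0.0018 0.0004] q [-0.65  0.35  1.62  0.    1.17  1.21] F [ 0.4 -0.3 -3.8] w 33.6
tool delta [-0.9 -0.3 31.2] rot [-0.001 -0.002 -0.002]
```

View pics/fit1.png

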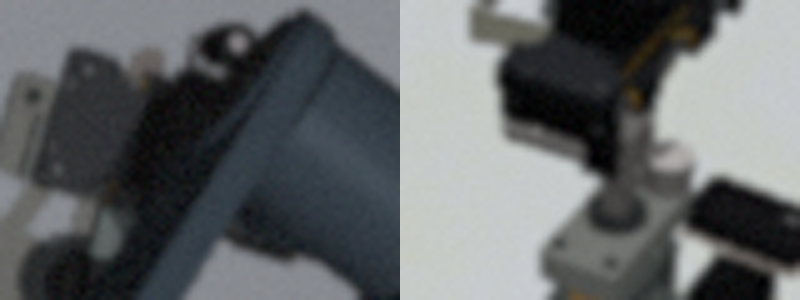

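The hub hangs over the stud (right tile, hub about (630,150), collar (618,205)). I'll descend in small steps and watch the force.

```bash
echo '{"ticks":[[-0.0018, -0.0006, 0.01, 0, 0, 0, 30], [0, 0, 0.008, 0, 0, 0, 30], [0, 0, 0.006, 0, 0, 0, 30], [0, 0, 0, 0, 0, 0, 30], [0, 0, 0, 0, 0, 0, 30]]}' > rows.txt && python3 steer.py rows.txt; python3 go.py 481.3 -224.7 232.3 -0.29
```

```text
clock: 8.72
ee_pos: [480.6, -224.3, 250.5]
eef_rot: [-3.106, 0.457, 0.0]
force: [0.9, 0.2, -4.5]
grip_width: 34.0
grasp_force: 40.0
t 8.7167 pos [ 480.6 -224.3  250.5] psi -0.292 tilt [-0.      0.0018] q [-0.65  0.37  1.64  0.    1.14  1.21] F [ 0.9  0.2 -4.5] w 34.0
tool delta [ 0.8  0.2 18.2] rot [-0.002  0.001 -0.002]
```

To row units: 2 mm / 500 = 0.004.

```bash
echo '{"ticks":[[0, 0, 0.004, 0, 0, 0, 30], [0, 0, 0.004, 0, 0, 0, 30], [0, 0, 0, 0, 0, 0, 30], [0, 0, 0, 0, 0, 0, 30]]}' > rows.txt && python3 steer.py rows.txt; python3 go.py 481.3 -224.7 232.3 -0.29
```

```text
clock: 9.05
ee_pos: [480.7, -224.4, 246.8]
eef_rot: [-3.107, 0.457, -0.001]
force: [-0.2, 0.8, -4.5]
grip_width: 33.8
grasp_force: 40.0
t 9.05 pos [ 480.7 -224.4  246.8] psi -0.292 tilt [0.0006 0.0014] q [-0.65  0.37  1.64  0.    1.13  1.21] F [-0.2  0.8 -4.5] w 33.8
tool delta [ 0.6  0.2 14.5] rot [-0.001 -0.    -0.002]
```

The underside is at 237.5, already past the taper, with no contact force. I'll continue.

To row units: 3 mm / 500 = 0.006.

```bash
echo '{"ticks":[[0, 0, 0.006, 0, 0, 0, 30], [0, 0, 0.006, 0, 0, 0, 30], [0, 0, 0.006, 0, 0, 0, 30], [0, 0, 0.006, 0, 0, 0, 30], [0, 0, 0, 0, 0, 0, 30], [0, 0, 0, 0, 0, 0, 30]]}' > rows.txt && python3 steer.py rows.txt; python3 go.py 481.3 -224.7 232.3 -0.29
```

```text
clock: 9.55
ee_pos: [480.7, -224.3, 234.6]
eef_rot: [-3.107, 0.457, 0.0]
force: [0.8, -0.6, -4.0]
grip_width: 33.8
grasp_force: 40.0
t 9.55 pos [ 480.7 -224.3  234.6] psi -0.292 tilt [0.0002 0.0016] q [-0.65  0.39  1.65  0.    1.1   1.21] F [ 0.8 -0.6 -4. ] w 33.8
tool delta [0.7 0.2 2.3] rot [-0.002  0.    -0.002]
```

To row units: 1 mm / 500 = 0.002, 0.5 mm / 500 = 0.001.

```bash
echo '{"ticks":[[0, 0, 0.002, 0, 0, 0, 30], [0, 0, 0.002, 0, 0, 0, 30], [0, 0, 0.001, 0, 0, 0, 30], [0, 0, 0, 0, 0, 0, 30]]}' > rows.txt && python3 steer.py rows.txt; python3 go.py 481.3 -224.7 232.3 -0.29
```

```text
clock: 9.88
ee_pos: [480.8, -224.4, 232.4]
eef_rot: [-3.107, 0.457, -0.001]
force: [1.0, -0.0, -4.6]
grip_width: 33.7
grasp_force: 40.0
t 9.8833 pos [ 480.8 -224.4  232.4] psi -0.292 tilt [0.0009 0.0012] q [-0.65  0.39  1.66  0.    1.1   1.21] F [ 1.  -0.  -4.6] w 33.7
tool delta [0.5 0.2 0.1] rot [-0.001 -0.001 -0.002]
```

To row units: 0.6 mm / 500 = 0.0012.

```bash
echo '{"ticks":[[0, 0, 0.0012, 0, 0, 0, 30], [0, 0, 0, 0, 0, 0, 30], [0, 0, 0.0012, 0, 0, 0, 30], [0, 0, 0, 0, 0, 0, 30]]}' > rows.txt && python3 steer.py rows.txt; python3 go.py 481.3 -224.7 232.3 -0.29
```

```text
clock: 10.22
ee_pos: [480.9, -224.4, 232.3]
eef_rot: [-3.107, 0.457, -0.002]
force: [-3.2, 0.8, 5.0]
grip_width: 33.9
grasp_force: 40.0
t 10.2167 pos [ 480.9 -224.4  232.3] psi -0.292 tilt [0.0015 0.0006] q [-0.65  0.39  1.66  0.    1.09  1.21] F [-3.2  0.8  5. ] w 33.9
tool delta [0.4 0.1 0. ] rot [-0.001 -0.001 -0.002]
```

Seated: the vertical force changed sign while z stayed at 232.3. I'll release and go to the handle.

To row units: -40 mm / 500 = -0.08, 35 mm / 500 = 0.07.

```bash
echo '{"ticks":[[0, 0, -0.0016, 0, 0, 0, 60], [0, 0, 0, 0, 0, 0, 60], [0, 0, 0, 0, 0, 0, 60], [0, 0, -0.06, 0, 0, 0, 60], [0, 0, -0.08, 0, 0, 0, 60], [0.07, 0, 0, 0, 0, 0, 60], [0.07, 0, 0, 0, 0, 0, 60], [0, 0, 0, 0, 0, 0, 60]]}' > rows.txt && python3 steer.py rows.txt 12; echo '{"ticks":[[0, 0, 0, 0, 0, 0, 60], [0, 0, 0, 0, 0, 0, 60], [0, 0, 0, 0, 0, 0, 60]]}' > rows.txt && python3 steer.py rows.txt|head -1; python3 go.py 548 -244.4 246 -0.292;python3 - <<'E'
from rig import bot, optics, ticket
import cv2,numpy as np
a=optics.snapshot("top")["color"][175:235,300:380];b=np.mean([optics.snapshot("side")["color"].astype(float) for _ in range(4)],0)[85:145,255:335].astype(np.uint8)
cv2.imwrite("pics/handle.png",np.hstack([cv2.resize(i,(400,300),interpolation=cv2.INTER_CUBIC)for i in(a,b)])[:,:,::-1])
E
```

```text
clock: 10.88
ee_pos: [553.6, -247.5, 302.9]
eef_rot: [3.106, -0.457, 0.015]
force: [0.3, -0.5, -0.3]
grip_width: 59.9
grasp_force: 0.0
clock: 11.13
t 11.1333 pos [ 546.7 -244.1  301.4] psi -0.292 tilt [-0.001   0.0023] q [-0.61  0.41  1.4   0.    1.33  1.26] F [-0.8 -0.1 -1.2] w 60.0
tool delta [ 1.4  0.  55.4] rot [-0.002  0.002 -0.   ]
```

View pics/handle.png

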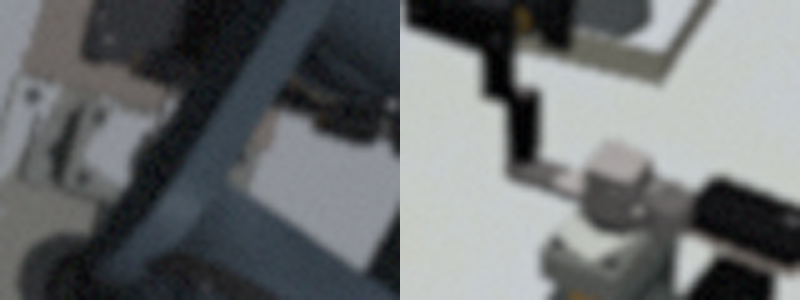

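The crank sits upright on the collar (hub about (618,165)), with its handle at (522,130) under the open fingers. I'll descend and grip it lightly.

To row units: 20 mm / 500 = 0.04, 15 mm / 500 = 0.03.

```bash
echo '{"ticks":[[0.0028, 0, 0.03, 0, 0, 0, 60], [0, 0, 0.04, 0, 0, 0, 60], [0, 0, 0.04, 0, 0, 0, 60], [0, 0, 0, 0, 0, 0, 60], [0, 0, 0, 0, 0, 0, 60], [0, 0, 0, 0, 0, 0, 60]]}' > rows.txt && python3 steer.py rows.txt 12; python3 go.py 548 -244.4 246 -0.292; echo '{"ticks":[[0, 0, 0, 0, 0, 0, 20], [0, 0, 0, 0, 0, 0, 20], [0, 0, 0, 0, 0, 0, 20], [0, 0, 0, 0, 0, 0, 20], [0, 0, 0, 0, 0, 0, 20]]}' > rows.txt && python3 steer.py rows.txt 15;  python3 go.py 548 -244.4 246 -0.292
```

```text
clock: 11.88
ee_pos: [549.7, -245.4, 248.1]
eef_rot: [-3.108, 0.457, -0.004]
force: [0.3, -0.5, -0.0]
grip_width: 59.9
grasp_force: 0.0
t 11.8833 pos [ 549.7 -245.4  248.1] psi -0.292 tilt [0.0023 0.0002] q [-0.61  0.47  1.46  0.    1.21  1.26] F [ 0.3 -0.5 -0. ] w 59.9
tool delta [-1.9 -0.5  2.1] rot [-0.001 -0.002 -0.   ]
clock: 12.3
ee_pos: [549.3, -245.0, 247.5]
eef_rot: [-3.107, 0.457, -0.002]
force: [0.6, 0.3, 0.7]
grip_width: 34.7
grasp_force: 0.0
t 12.3 pos [ 549.3 -245.   247.5] psi -0.292 tilt [0.0014 0.0008] q [-0.61  0.47  1.47  0.    1.21  1.26] F [0.6 0.3 0.7] w 34.7
tool delta [-1.4 -0.2  1.5] rot [-0.001 -0.001 -0.   ]
```

To row units: -1.2 mm / 500 = -0.0024, 1 mm / 500 = 0.002.

```bash
echo '{"ticks":[[-0.0024, 0, 0.002, 0, 0, 0, 20], [0, 0, 0, 0, 0, 0, 20], [0, 0, 0, 0, 0, 0, 20], [0, 0, 0, 0, 0, 0, 20], [0, 0, 0, 0, 0, 0, 20]]}' > rows.txt && python3 steer.py rows.txt 15;  python3 go.py 548 -244.4 246 -0.292
```

```text
clock: 12.72
ee_pos: [547.8, -244.5, 245.9]
eef_rot: [-3.107, 0.457, 0.0]
force: [-0.6, 0.7, -0.5]
grip_width: 24.3
grasp_force: 15.0
t 12.7167 pos [ 547.8 -244.5  245.9] psi -0.292 tilt [0.0001 0.0015] q [-0.61  0.47  1.47  0.    1.2   1.26] F [-0.6  0.7 -0.5] w 24.3
tool delta [ 0.2 -0.2 -0.1] rot [-0.002  0.    -0.   ]
```

Handle gripped (24.3 mm). I'll wind anticlockwise a quarter turn at a time, in 15° rows.

To row units: -18.1 mm / 500 = -0.0362, -16.9 mm / 500 = -0.0338.

```bash
echo '{"ticks":[[-0.0048, -0.0362, 0, 0, 0, 0, 20], [-0.014, -0.0338, 0, 0, 0, 0, 20], [-0.0222, -0.029, 0, 0, 0, 0, 20], [-0.029, -0.0222, 0, 0, 0, 0, 20], [-0.0338, -0.014, 0, 0, 0, 0, 20], [-0.0362, -0.0048, 0, 0, 0, 0, 20], [0, 0, 0, 0, 0, 0, 20], [0, 0, 0, 0, 0, 0, 20]]}' > rows.txt && python3 steer.py rows.txt; python3 go.py 501.1 -157.3 246 -0.292
```

```text
clock: 13.38
ee_pos: [500.1, -156.8, 246.2]
eef_rot: [-3.108, 0.456, -0.001]
force: [-0.0, -3.0, -2.6]
grip_width: 23.7
grasp_force: 15.0
t 13.3833 pos [ 500.1 -156.8  246.2] psi -0.291 tilt [0.0005 0.0001] q [-0.52  0.36  1.66  0.    1.12  1.34] F [-0.  -3.  -2.6] w 23.7
tool delta [1.1 0.2 0.2] rot [-0.    -0.     0.001]
```

To row units: 18.1 mm / 500 = 0.0362, -17.5 mm / 500 = -0.035.

```bash
echo '{"ticks":[[-0.035, 0.0048, 0, 0, 0, 0, 20], [-0.0338, 0.014, 0, 0, 0, 0, 20], [-0.029, 0.0222, 0, 0, 0, 0, 20], [-0.0222, 0.029, 0, 0, 0, 0, 20], [-0.014, 0.0338, 0, 0, 0, 0, 20], [-0.0048, 0.0362, 0, 0, 0, 0, 20], [0, 0, 0, 0, 0, 0, 20], [0, 0, 0, 0, 0, 0, 20]]}' > rows.txt && python3 steer.py rows.txt; python3 go.py 413.9 -204.3 246 -0.292
```

```text
clock: 14.05
ee_pos: [413.6, -204.0, 245.9]
eef_rot: [-3.105, 0.459, 0.002]
force: [-3.5, 1.3, 1.7]
grip_width: 24.1
grasp_force: 15.0
t 14.05 pos [ 413.6 -204.   245.9] psi -0.294 tilt [-0.0009  0.0029] q [-0.7   0.28  1.8   0.    1.07  1.16] F [-3.5  1.3  1.7] w 24.1
tool delta [ 0.3  0.2 -0.1] rot [-0.003  0.002 -0.002]
```

To row units: 18.1 mm / 500 = 0.0362, 16.9 mm / 500 = 0.0338.

```bash
echo '{"ticks":[[0.0048, 0.0362, 0, 0, 0, 0, 20], [0.014, 0.0338, 0, 0, 0, 0, 20], [0.0222, 0.029, 0, 0, 0, 0, 20], [0.029, 0.0222, 0, 0, 0, 0, 20], [0.0338, 0.014, 0, 0, 0, 0, 20], [0.0362, 0.0048, 0, 0, 0, 0, 20], [0, 0, 0, 0, 0, 0, 20], [0, 0, 0, 0, 0, 0, 20]]}' > rows.txt && python3 steer.py rows.txt; python3 go.py 460.7 -291.4 246 -0.292
```

```text
clock: 14.72
ee_pos: [462.8, -292.2, 246.0]
eef_rot: [3.108, -0.455, 0.004]
force: [-0.9, -3.7, 0.5]
grip_width: 23.8
grasp_force: 15.0
t 14.7167 pos [ 462.8 -292.2  246. ] psi -0.291 tilt [ 0.0023 -0.0011] q [-0.77  0.39  1.6   0.    1.14  1.09] F [-0.9 -3.7  0.5] w 23.8
tool delta [-2.3 -0.2 -0. ] rot [ 0.    -0.003  0.001]
```

To row units: 16.9 mm / 500 = 0.0338, 16 mm / 500 = 0.032.

```bash
echo '{"ticks":[[0.032, -0.0048, 0, 0, 0, 0, 20], [0.0338, -0.014, 0, 0, 0, 0, 20], [0.029, -0.0222, 0, 0, 0, 0, 20], [0, 0, 0, 0, 0, 0, 20], [0, 0, 0, 0, 0, 0, 20]]}' > rows.txt && python3 steer.py rows.txt|tail -3; echo '{"ticks":[[0.0118, -0.0142, 0, 0, 0, 0, 20], [0.0104, -0.0148, 0, 0, 0, 0, 20], [0, 0, 0, 0, 0, 0, 20], [0, 0, 0, 0, 0, 0, 20]]}' > rows.txt && python3 steer.py rows.txt;  python3 go.py 548 -244.4 246 -0.292
```

```text
force: [1.5, -2.2, -0.2]
grip_width: 24.0
grasp_force: 15.0
clock: 15.47
ee_pos: [528.0, -274.8, 246.3]
eef_rot: [-3.108, 0.456, -0.003]
force: [2.8, -2.6, -0.6]
grip_width: 23.8
grasp_force: 15.0
t 15.4667 pos [ 528.  -274.8  246.3] psi -0.291 tilt [0.0022 0.0005] q [-0.67  0.46  1.48  0.    1.2   1.19] F [ 2.8 -2.6 -0.6] w 23.8
tool delta [ 10.5 -34.9   0.4] rot [-0.001 -0.002  0.001]
```

To row units: -8.7 mm / 500 = -0.0174, -8.2 mm / 500 = -0.0164.

```bash
echo '{"ticks":[[0.0086, -0.0164, 0, 0, 0, 0, 20], [0.0064, -0.0174, 0, 0, 0, 0, 20], [0, 0, 0, 0, 0, 0, 20], [0, 0, 0, 0, 0, 0, 20]]}' > rows.txt && python3 steer.py rows.txt|tail -4; echo '{"ticks":[[0.0036, -0.018, 0, 0, 0, 0, 20], [0.0012, -0.0182, 0, 0, 0, 0, 20], [0, 0, 0, 0, 0, 0, 20], [0, 0, 0, 0, 0, 0, 20]]}' > rows.txt && python3 steer.py rows.txt;  python3 go.py 548 -244.4 246 -0.292
```

```text
eef_rot: [-3.106, 0.455, -0.001]
force: [1.6, -1.4, 0.8]
grip_width: 23.8
grasp_force: 15.0
clock: 16.13
ee_pos: [546.9, -243.0, 246.0]
eef_rot: [-3.106, 0.455, 0.001]
force: [1.6, 0.2, 1.4]
grip_width: 23.8
grasp_force: 15.0
t 16.1333 pos [ 546.9 -243.   246. ] psi -0.291 tilt [-0.      0.0024] q [-0.61  0.47  1.47  0.    1.2   1.26] F [1.6 0.2 1.4] w 23.8
tool delta [ 1.4  1.1 -0. ] rot [-0.002  0.001  0.001]
```

Full circle, with no stop yet. I'll continue in small steps and watch for the rise in tangential force.

To row units: -3 mm / 500 = -0.006, 0.6 mm / 500 = 0.0012.

```bash
for i in 1; do echo '{"ticks":[[0.0012, -0.006, 0, 0, 0, 0, 20], [0, 0, 0, 0, 0, 0, 20], [0, 0, 0, 0, 0, 0, 20]]}' > rows.txt && python3 steer.py rows.txt|sed -n '2p;4p'; echo '{"ticks":[[0, -0.006, 0, 0, 0, 0, 20], [0, 0, 0, 0, 0, 0, 20], [0, 0, 0, 0, 0, 0, 20]]}' > rows.txt && python3 steer.py rows.txt|sed -n '2p;4p';echo '{"ticks":[[-0.0006, -0.006, 0, 0, 0, 0, 20], [0, 0, 0, 0, 0, 0, 20], [0, 0, 0, 0, 0, 0, 20]]}' > rows.txt && python3 steer.py rows.txt|sed -n '2p;4p'; done; python3 go.py 548 -244.4 246 -0.292
```

```text
ee_pos: [547.6, -241.1, 245.8]
force: [-0.4, 0.4, 0.9]
ee_pos: [548.6, -238.4, 245.8]
force: [-1.5, 0.3, 0.0]
ee_pos: [549.4, -235.5, 245.8]
force: [-2.8, 0.6, 0.4]
t 16.8833 pos [ 549.4 -235.5  245.8] psi -0.292 tilt [-0.0005  0.0018] q [-0.59  0.47  1.48  0.    1.2   1.27] F [-2.8  0.6  0.4] w 23.5
tool delta [ 1.2  8.9 -0.2] rot [-0.002  0.001 -0.   ]
```

Units first: shifts go in shares of 500 mm and turns go in shares of 60 degrees. So -3 mm / 500 = -0.006, -1 mm / 500 = -0.002.

```bash
echo '{"ticks":[[-0.002, -0.006, 0, 0, 0, 0, 20], [0, 0, 0, 0, 0, 0, 20], [0, 0, 0, 0, 0, 0, 20]]}' > rows.txt && python3 steer.py rows.txt|sed -n '2p;4p'; echo '{"ticks":[[-0.0016, -0.006, 0, 0, 0, 0, 20], [0, 0, 0, 0, 0, 0, 20], [0, 0, 0, 0, 0, 0, 20]]}' > rows.txt && python3 steer.py rows.txt|sed -n '2p;4p';echo '{"ticks":[[-0.0018, -0.006, 0, 0, 0, 0, 20], [0, 0, 0, 0, 0, 0, 20], [0, 0, 0, 0, 0, 0, 20]]}' > rows.txt && python3 steer.py rows.txt|sed -n '2p;4p'; python3 go.py 548 -244.4 246 -0.292
```

```text
ee_pos: [549.6, -232.8, 246.0]
force: [-3.4, -1.4, -0.3]
ee_pos: [549.8, -231.0, 246.0]
force: [-3.7, -5.0, -1.6]
ee_pos: [549.8, -229.5, 246.1]
force: [-3.3, -7.6, -2.2]
t 17.6333 pos [ 549.8 -229.5  246.1] psi -0.292 tilt [ 0.0007 -0.0052] q [-0.58  0.46  1.48 -0.    1.19  1.28] F [-3.3 -7.6 -2.2] w 23.6
tool delta [ 2.5 14.8  0.2] rot [ 0.005 -0.002 -0.   ]
```

To row units: -3 mm / 500 = -0.006, -0.6 mm / 500 = -0.0012.

```bash
echo '{"ticks":[[-0.0012, -0.006, 0, 0, 0, 0, 20], [0, 0, 0, 0, 0, 0, 20], [0, 0, 0, 0, 0, 0, 20]]}' > rows.txt && python3 steer.py rows.txt|sed -n '2p;4p'; echo '{"ticks":[[-0.0012, -0.006, 0, 0, 0, 0, 20], [0, 0, 0, 0, 0, 0, 20], [0, 0, 0, 0, 0, 0, 20]]}' > rows.txt && python3 steer.py rows.txt|sed -n '2p;4p'; python3 go.py 548 -244.4 246 -0.292
```

```text
ee_pos: [550.0, -228.1, 246.2]
force: [-4.5, -11.8, -1.8]
ee_pos: [550.0, -226.8, 246.3]
force: [-5.9, -15.4, -2.5]
t 18.1333 pos [ 550.  -226.8  246.3] psi -0.292 tilt [-0.     -0.0115] q [-0.57  0.46  1.49 -0.01  1.19  1.29] F [ -5.9 -15.4  -2.5] w 23.7
tool delta [ 3.1 17.4  0.5] rot [ 0.011 -0.003  0.   ]
```

That's the hard stop: force climbs to 15 N while the handle hardly moves, at the expected yaw (stand −0.28 plus play). I'll back off the load, release and rise.

To row units: 4.5 mm / 500 = 0.009, 1 mm / 500 = 0.002.

```bash
echo '{"ticks":[[0.002, 0.009, 0, 0, 0, 0, 20], [0.002, 0.009, 0, 0, 0, 0, 20], [0, 0, 0, 0, 0, 0, 20], [0, 0, 0, 0, 0, 0, 20]]}' > rows.txt && python3 steer.py rows.txt; python3 go.py
```

```text
clock: 18.47
ee_pos: [549.8, -230.6, 246.1]
eef_rot: [3.107, -0.458, 0.001]
force: [-2.6, -4.4, -1.5]
grip_width: 24.1
grasp_force: 15.0
t 18.4667 pos [ 549.8 -230.6  246.1] psi -0.292 tilt [ 0.0007 -0.0008] q [-0.58  0.46  1.48 -0.    1.2   1.28] F [-2.6 -4.4 -1.5] w 24.1
```

To row units: -35 mm / 500 = -0.07, -30 mm / 500 = -0.06.

```bash
echo '{"ticks":[[0.0012, 0.006, 0, 0, 0, 0, 20], [0, 0, 0, 0, 0, 0, 45], [0, 0, 0, 0, 0, 0, 60], [0, 0, 0, 0, 0, 0, 60], [0, 0, -0.06, 0, 0, 0, 60], [0, 0, -0.07, 0, 0, 0, 60], [0, 0, -0.04, 0, 0, 0, 60], [0, 0, 0, 0, 0, 0, 60]]}' > rows.txt && python3 steer.py rows.txt; echo '{"ticks":[[0, 0, 0, 0, 0, 0, 60], [0, 0, 0, 0, 0, 0, 60], [0, 0, 0, 0, 0, 0, 60]]}' > rows.txt && python3 steer.py rows.txt|head -1; python3 go.py 480.9 -224.4 310 -0.22;python3 - <<'E'
from rig import bot, optics, ticket
import cv2,numpy as np
b=np.mean([optics.snapshot("side")["color"].astype(float) for _ in range(6)],0)
cv2.imwrite("pics/down.png",cv2.resize(b[80:200,235:395].astype(np.uint8),(800,600),interpolation=cv2.INTER_CUBIC)[:,:,::-1])
E
```

```text
clock: 19.13
ee_pos: [552.8, -233.6, 337.1]
eef_rot: [3.105, -0.456, 0.02]
force: [-0.1, 0.3, 0.4]
grip_width: 57.8
grasp_force: 0.0
clock: 19.38
t 19.3833 pos [ 548.8 -231.8  329.4] psi -0.292 tilt [-0.0017  0.0033] q [-0.59  0.39  1.37  0.    1.39  1.27] F [-0.4  0.   0.6] w 59.8
tool delta [-67.2  12.5  19.6] rot [-0.003  0.002 -0.072]
```

View pics/down.png

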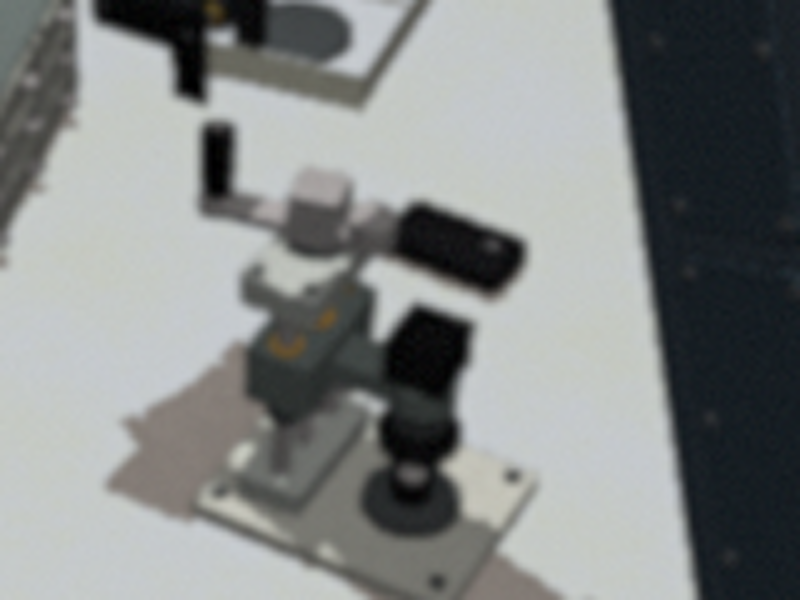

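The carriage now hangs well below the upper block and the camera sits low over the specimen. The crank is still upright on the collar, hub (321,190), handle (218,160). I'll grip the hub at a yaw inside the play.

To row units: -34 mm / 500 = -0.068, -33 mm / 500 = -0.066, -0.092 rad / 1.0472 = -0.0879.

```bash
echo '{"ticks":[[-0.066, 0.012, 0, 0, 0, 0, 60], [-0.068, 0.013, 0, 0, 0, 0, 60], [0, 0, 0.03, 0, 0, -0.0879, 60], [0, 0, 0, 0, 0, 0, 60], [0, 0, 0, 0, 0, 0, 60], [0, 0, 0, 0, 0, 0, 60], [0, 0, 0, 0, 0, 0, 60]]}' > rows.txt && python3 steer.py rows.txt|head -1;python3 go.py 480.9 -224.4 233 -0.2
```

```text
clock: 20.27
t 20.2667 pos [ 482.9 -225.8  316.5] psi -0.201 tilt [0.0021 0.0003] q [-0.65  0.3   1.54  0.    1.3   1.12] F [-1.  -0.6 -0.5] w 60.1
tool delta [-2.4 -1.  83.5] rot [-0.001 -0.002 -0.001]
```

To row units: 25 mm / 500 = 0.05, 20 mm / 500 = 0.04.

```bash
echo '{"ticks":[[-0.0044, -0.002, 0.04, 0, 0, 0, 60], [0, 0, 0.05, 0, 0, 0, 60], [0, 0, 0.04, 0, 0, 0, 60], [0, 0, 0.03, 0, 0, 0, 60], [0, 0, 0, 0, 0, 0, 60], [0, 0, 0, 0, 0, 0, 60], [0, 0, 0, 0, 0, 0, 60]]}' > rows.txt && python3 steer.py rows.txt|sed -n '1p;4p';python3 go.py 480.9 -224.4 233 -0.2
```

```text
clock: 20.85
force: [0.8, -0.4, 0.6]
t 20.85 pos [ 481.  -224.5  237. ] psi -0.2 tilt [ 0.0027 -0.0002] q [-0.65  0.38  1.65  0.    1.1   1.12] F [ 0.8 -0.4  0.6] w 59.9
tool delta [-0.1 -0.   4. ] rot [-0.    -0.003 -0.   ]
```

To row units: 4 mm / 500 = 0.008, -0.002 rad / 1.0472 = -0.0019.

```bash
echo '{"ticks":[[0, 0, 0.008, 0, -0.0019, 0, 60], [0, 0, 0, 0, 0, 0, 40], [0, 0, 0, 0, 0, 0, 30], [0, 0, 0, 0, 0, 0, 30], [0, 0, 0, 0, 0, 0, 30], [0, 0, 0, 0, 0, 0, 30], [0, 0, 0, 0, 0, 0, 30]]}' > rows.txt && python3 steer.py rows.txt 8|tail -3;echo '{"ticks":[[0, 0, 0, 0, 0, 0, 30], [0, 0, 0, 0, 0, 0, 30], [0, 0, 0, 0, 0, 0, 30]]}' > rows.txt && python3 steer.py rows.txt 40;python3 go.py 480.9 -224.4 233 -0.2; python3 -c "
from rig import bot, optics, ticket;print(bot.get_obs()['ft_torque'])"
```

```text
force: [-1.7, -3.1, 1.6]
grip_width: 34.8
grasp_force: 7.7
clock: 21.68
ee_pos: [479.6, -224.8, 232.3]
eef_rot: [3.125, -0.314, -0.003]
force: [-4.1, -5.5, 3.1]
grip_width: 33.9
grasp_force: 39.0
t 21.6833 pos [ 479.6 -224.8  232.3] psi -0.2 tilt [-0.0017 -0.0003] q [-0.65  0.39  1.66 -0.    1.1   1.12] F [-4.1 -5.5  3.1] w 33.9
tool delta [ 1.2 -0.6 -0.7] rot [ 0.001  0.002 -0.   ]
[-0.7757378   0.61074332 -0.04445715]
```

To row units: -3 mm / 500 = -0.006, 1.5 mm / 500 = 0.003.

```bash
echo '{"ticks":[[-0.0014, 0.003, 0, 0, 0, 0, 30], [0, 0, -0.002, 0, 0, 0, 30], [0, 0, -0.006, 0, 0, 0, 30], [0, 0, -0.006, 0, 0, 0, 30], [0, 0, 0, 0, 0, 0, 30], [0, 0, 0, 0, 0, 0, 30]]}' > rows.txt && python3 steer.py rows.txt; python3 go.py
```

```text
clock: 22.18
ee_pos: [479.2, -224.8, 239.0]
eef_rot: [-3.124, 0.314, 0.001]
force: [1.8, -0.9, -4.2]
grip_width: 34.3
grasp_force: 39.0
t 22.1833 pos [ 479.2 -224.8  239. ] psi -0.2 tilt [-0.0006  0.0022] q [-0.65  0.38  1.65  0.    1.11  1.12] F [ 1.8 -0.9 -4.2] w 34.3
```

To row units: -25 mm / 500 = -0.05, -12 mm / 500 = -0.024.

```bash
echo '{"ticks":[[0, 0, -0.012, 0, 0, 0, 30], [0, 0, -0.014, 0, 0, 0, 30], [0, 0, -0.014, 0, 0, 0, 30], [0, 0, -0.024, 0, 0, 0, 30], [0, 0, -0.05, 0, 0, 0, 30], [0, 0, -0.05, 0, 0, 0, 30], [0, 0, 0, 0, 0, 0, 30], [0, 0, 0, 0, 0, 0, 30]]}' > rows.txt && python3 steer.py rows.txt; python3 go.py 492 136.2 313 0.183;python3 - <<'E'
from rig import bot, optics, ticket
import cv2,numpy as np
b=np.mean([optics.snapshot("side")["color"].astype(float) for _ in range(6)],0)
cv2.imwrite("pics/lift.png",cv2.resize(b[60:180,235:395].astype(np.uint8),(800,600),interpolation=cv2.INTER_CUBIC)[:,:,::-1])
E
```

```text
clock: 22.85
ee_pos: [478.9, -225.2, 322.3]
eef_rot: [-3.126, 0.314, -0.001]
force: [0.1, 0.8, -4.8]
grip_width: 34.1
grasp_force: 39.0
t 22.85 pos [ 478.9 -225.2  322.3] psi -0.2 tilt [0.0004 0.0001] q [-0.65  0.29  1.54  0.    1.31  1.12] F [ 0.1  0.8 -4.8] w 34.1
tool delta [ -59.  -356.8    9.4] rot [-0.    -0.    -0.383]
```

View pics/lift.png

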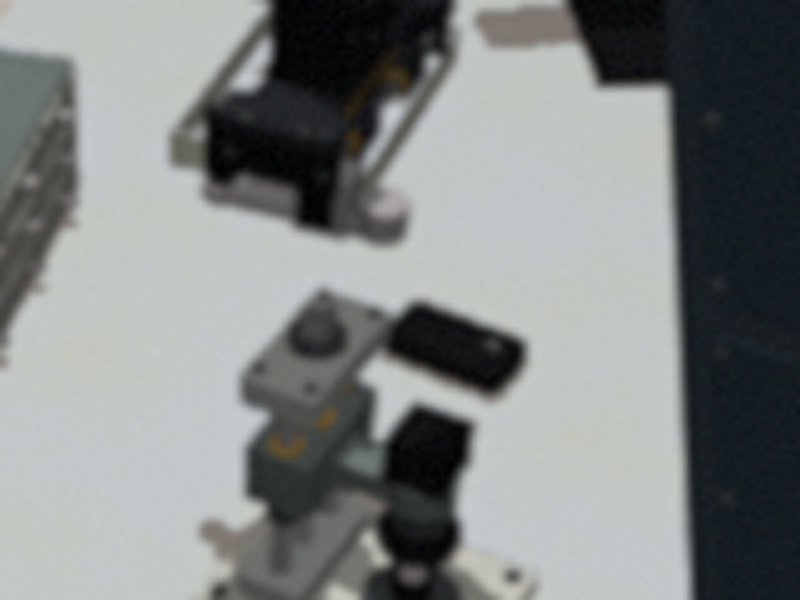

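The crank is clear of the stud and held level, and the carriage hasn't moved. Next I'll carry it back over its old spot on the mat.

To row units: -35 mm / 500 = -0.07, -20 mm / 500 = -0.04.

```bash
echo '{"ticks":[[-0.008, -0.04, 0, 0, 0, 0, 30], [-0.012, -0.07, 0, 0, 0, 0, 30], [-0.012, -0.07, 0, 0, 0, 0, 30], [-0.012, -0.07, 0, 0, 0, 0, 30], [-0.012, -0.07, 0, 0, 0, 0, 30], [-0.012, -0.07, 0, 0, 0, 0, 30], [-0.012, -0.07, 0, 0, 0, 0, 30], [-0.012, -0.07, 0, 0, 0, 0, 30]]}' > rows.txt && python3 steer.py rows.txt|head -2; echo '{"ticks":[[-0.012, -0.07, 0, 0, 0, 0, 30], [-0.008, -0.06, 0, 0, 0, 0, 30], [-0.006, -0.04, 0, 0, 0, 0, 30], [0, 0, 0, 0, 0, -0.1146, 30], [0, 0, 0, 0, 0, -0.1146, 30], [0, 0, 0, 0, 0, -0.1146, 30], [0, 0, 0, 0, 0, -0.022, 30], [0, 0, 0, 0, 0, 0, 30]]}' > rows.txt && python3 steer.py rows.txt|head -2; echo '{"ticks":[[0, 0, 0, 0, 0, 0, 30], [0, 0, 0, 0, 0, 0, 30], [0, 0, 0, 0, 0, 0, 30]]}' > rows.txt && python3 steer.py rows.txt|tail -3; python3 go.py 492 136.2 60 0.183
```

```text
clock: 23.82
ee_pos: [485.9, 45.3, 320.7]
clock: 24.48
ee_pos: [490.4, 129.5, 320.9]
force: [0.4, -0.2, -4.3]
grip_width: 34.3
grasp_force: 39.0
t 24.7333 pos [490.7 129.3 321.4] psi 0.181 tilt [-0.0015  0.0016] q [0.04 0.26 1.59 0.   1.3  1.43] F [ 0.4 -0.2 -4.3] w 34.3
tool delta [  2.8  -6.1 261.5] rot [-0.002  0.001 -0.002]
```

To row units: 36 mm / 500 = 0.072, 30 mm / 500 = 0.06.

```bash
echo '{"ticks":[[0.0056, -0.0122, 0.05, 0, 0, 0, 30], [0, 0, 0.072, 0, 0, 0, 30], [0, 0, 0.072, 0, 0, 0, 30], [0, 0, 0.072, 0, 0, 0, 30], [0, 0, 0.072, 0, 0, 0, 30], [0, 0, 0.072, 0, 0, 0, 30], [0, 0, 0.06, 0, 0, 0, 30], [0, 0, 0.04, 0, 0, 0, 30]]}' > rows.txt && python3 steer.py rows.txt|head -2; echo '{"ticks":[[0, 0, 0, 0, 0, 0, 30], [0, 0, 0, 0, 0, 0, 30], [0, 0, 0, 0, 0, 0, 30], [0, 0, 0, 0, 0, 0, 30]]}' > rows.txt && python3 steer.py rows.txt|tail -3; python3 go.py 492 136.2 14 0.183
```

```text
clock: 25.4
ee_pos: [491.3, 136.1, 63.9]
force: [1.1, -0.6, -4.8]
grip_width: 34.1
grasp_force: 39.0
t 25.7333 pos [494.  136.5  68.3] psi 0.183 tilt [0.0032 0.0018] q [0.05 0.62 1.84 0.   0.67 1.44] F [ 1.1 -0.6 -4.8] w 34.1
tool delta [-2.2 -0.  54.3] rot [-0.001 -0.003 -0.   ]
```

To row units: 15 mm / 500 = 0.03, 12 mm / 500 = 0.024, -0.003 rad / 1.0472 = -0.0029.

```bash
echo '{"ticks":[[-0.004, 0, 0.03, 0, -0.0029, 0, 30], [0, 0, 0.03, 0, 0, 0, 30], [0, 0, 0.024, 0, 0, 0, 30], [0, 0, 0.012, 0, 0, 0, 30], [0, 0, 0, 0, 0, 0, 30], [0, 0, 0, 0, 0, 0, 30], [0, 0, 0, 0, 0, 0, 30]]}' > rows.txt && python3 steer.py rows.txt|sed -n 4p; python3 go.py 492 136.2 13.3 0.183
```

```text
force: [-0.4, -0.6, -3.9]
t 26.3167 pos [491.  136.1  19.7] psi 0.183 tilt [-0.0017  0.0012] q [0.05 0.72 1.86 0.   0.56 1.44] F [-0.4 -0.6 -3.9] w 34.4
tool delta [1.  0.1 6.4] rot [-0.001  0.001 -0.   ]
```

To row units: 2.5 mm / 500 = 0.005, 0.8 mm / 500 = 0.0016, -0.001 rad / 1.0472 = -0.001.

```bash
echo '{"ticks":[[0, 0, 0.005, -0.001, 0.001, 0, 30], [0, 0, 0.005, 0, 0, 0, 30], [0, 0, 0.0016, 0, 0, 0, 30], [0, 0, 0, 0, 0, 0, 30], [0, 0, 0, 0, 0, 0, 30]]}' > rows.txt && python3 steer.py rows.txt|sed -n '2p;4p'; echo '{"ticks":[[0, 0, 0.0012, 0, 0, 0, 30], [0, 0, 0, 0, 0, 0, 30], [0, 0, 0, 0, 0, 0, 30]]}' > rows.txt && python3 steer.py rows.txt|sed -n '2p;4p'; echo '{"ticks":[[0, 0, 0.001, 0, 0, 0, 30], [0, 0, 0, 0, 0, 0, 30], [0, 0, 0, 0, 0, 0, 30]]}' > rows.txt && python3 steer.py rows.txt|sed -n '2p;4p'; python3 go.py 492 136.2 13.3 0.183
```

```text
ee_pos: [490.3, 136.1, 13.3]
force: [-0.4, -0.4, 2.9]
ee_pos: [490.3, 136.1, 13.3]
force: [-2.4, 0.2, 9.1]
ee_pos: [490.4, 136.1, 13.3]
force: [-2.1, -0.4, 12.6]
t 27.2333 pos [490.4 136.1  13.3] psi 0.183 tilt [-0.0014  0.0003] q [0.05 0.73 1.87 0.   0.55 1.44] F [-2.1 -0.4 12.6] w 34.1
tool delta [1.6 0.2 0. ] rot [-0.001  0.001 -0.   ]
```

It's down on the mat at the expected 13.3 mm. I'll unload, open, and rise clear.

To row units: -1.2 mm / 500 = -0.0024.

```bash
echo '{"ticks":[[0, 0, -0.0024, 0, 0, 0, 30], [0, 0, 0, 0, 0, 0, 30], [0, 0, 0, 0, 0, 0, 45], [0, 0, 0, 0, 0, 0, 60], [0, 0, 0, 0, 0, 0, 60], [0, 0, 0, 0, 0, 0, 60]]}' > rows.txt && python3 steer.py rows.txt 10|tail -3; echo '{"ticks":[[0, 0, -0.03, 0, 0, 0, 60], [0, 0, -0.05, 0, 0, 0, 60], [0, 0, -0.07, 0, 0, 0, 60], [0, 0, -0.07, 0, 0, 0, 60], [0, 0, -0.07, 0, 0, 0, 60], [0, 0, -0.07, 0, 0, 0, 60], [0, 0, -0.07, 0, 0, 0, 60], [0, 0, 0, 0, 0, 0, 60]]}' > rows.txt && python3 steer.py rows.txt|head -2; echo '{"ticks":[[-0.02, 0.06, 0, 0, 0, 0, 60], [-0.02, 0.07, 0, 0, 0, 0, 60], [-0.02, 0.07, 0, 0, 0, 0, 60], [-0.02, 0.06, 0, 0, 0, 0, 60], [0, 0, 0, 0, 0, 0, 60], [0, 0, 0, 0, 0, 0, 60], [0, 0, 0, 0, 0, 0, 60], [0, 0, 0, 0, 0, 0, 60]]}' > rows.txt && python3 steer.py rows.txt
python3 - <<'E'
from rig import bot, optics, ticket
import cv2,numpy as np
a=optics.snapshot("top")["color"];b=optics.snapshot("side")["color"]
r=lambda i,w,h:cv2.resize(i,(w,h),interpolation=cv2.INTER_CUBIC)
cv2.imwrite("pics/end.png",np.hstack([r(a[150:246,150:278],400,300),r(b[100:292,200:456],400,300)])[:,:,::-1])
E
```

```text
force: [-0.3, 0.4, -0.6]
grip_width: 53.2
grasp_force: 0.0
clock: 28.4
ee_pos: [495.0, 136.4, 234.5]
clock: 29.07
ee_pos: [474.7, 1.9, 227.6]
eef_rot: [-3.127, -0.288, 0.005]
force: [1.6, -0.0, -0.2]
grip_width: 59.9
grasp_force: 0.0
```

View pics/end.png

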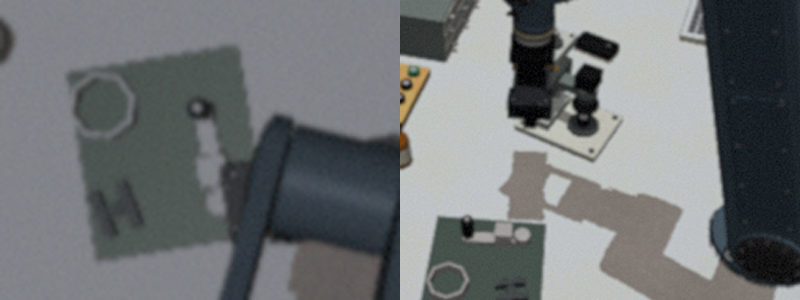

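The crank lies flat on the mat at its old place: hub about (208,165), handle (200,105) in the left tile. The ring, holder and stand haven't moved, and the robot is touching nothing.

```bash
python3 -c "
from rig import bot, optics, ticket;print(ticket.hand_in())"
```

```text
the job is handed in; nothing more can be done
None
```

The camera head is wound down to its hard stop, the crank is lying flat on the mat where it started, and the job was handed in at about 29 s; no verdict was returned.

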